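# Find the loose trophy cup and move it to the repair block

## Robot

A 7-joint arm with a two-finger parallel gripper is mounted at the origin on the work surface. World frame = base frame: x ahead of the robot, y to its left, z up, the work surface at z = 0. Lengths are in m, angles in rad, forces in N, time in s.
With the tool pointing down it reaches from about 0.4 to 0.875 m from the base axis. Payload 19.3 kg.
Tool frame: the origin (TCP) lies on the centre line of the jaws, within the pads' length; the fingertips stand 25 mm ahead of it and the grasp point (between the pads) lies 6 mm ahead of it (tips_ahead is the distance from the TCP to the fingertips, in m); z points along the fingers, y is the direction in which the jaws open and shut (so a half turn about z gives the same grasp; the last joint's range is limited). The gripper opens to 85 mm and grips with 20 to 120 N. Pads are 22 mm wide; open, the fingers measure 114 mm over their backs; the gripper's body (76 mm by 85 mm) begins 54 mm behind the grasp point. The pads swing forward as they close: fully open they stand 13 mm farther back than shut.
Start: joints at [-1.278, 0.521, -0.036, 1.599, 0.021, 1.021, -0.113], TCP at [0.222, 0.584, 0.222] pointing down, gripper open.
Joint ranges: [-2.91, 2.91], [-0.3, 2.13], [-1.5, 1.42], [0.17, 2.43], [-1.26, 4.41], [0.16, 1.93], [-2.52, 2.52]. Speed limits (rad/s): [1.89, 1.89, 2.39, 2.39, 3.01, 3.01, 3.01].

## Interface

Orientations are given as [roll, pitch, yaw] about the fixed x, y, z axes, in that order (R = Rz(yaw) Ry(pitch) Rx(roll)).
In Python, from workcell import observe, grab_frame, job_done, outline_of, tips_ahead gives the robot as it stands. The module is installed in compiled form; this text tells all that it offers.
- The arm moves only by the tool move_arm, never from a script. Its argument "motion" is a list of rows, each a list of 2 entries, a list of its own where there are three numbers: the shift along the world's x, y, z in mm, then the turn, a rotation vector about the world's x, y, z in rad. A call has 1 to 12 rows; each row is the pose to reach, as a shift and turn from the pose commanded when the call began; what a row does not reach only later rows make up. A row lasts 1/8 s, in which the tool goes at most 62.5 mm and 10.7 degrees, less where a joint would pass 70% of its speed; a pose out of reach is approached as far as the arm can. A call with a gripper value outside its range is refused whole. "jaw" is the finger opening in mm, from 0 to 85.4, set as the call begins (left out, the last holds). The fingers move at their own pace and stop on an object; "grip_force" is the grip in N (left out, the last holds). Time passes only in rows, so rows that repeat a pose let the fingers close. It gives the time, the measured TCP pose, the force and the opening at its end, in the units of the state.
- observe(): the state, without advancing time (a new reading comes with each control period).
- grab_frame(name): name is "scene" or "top" or "wrist"; returns a dict with "frame" (420x560x3 uint8, red, green, blue), "fx", "fy", "cx", "cy" (pixels), "dist" ([k1, k2, p1, p2, k3] as OpenCV has them; the pictures are not rectified), "T" (4x4, takes a point from camera to world coordinates); the wrist camera has in their place "mount" (4x4, takes a point from camera to tool coordinates, whose origin is the TCP and whose axes are the flange's). Camera axes: x right, y down, z forward; pixel columns grow to the right and rows downward; lengths in m; the calibration is good to about 2 mm. A picture is of the moment at which its call begins: read the wrist's pose just before it. There is no depth.
- job_done(): hands the job in, once; it reports no verdict.
Trained networks look in the newest picture that a camera, given by its name, has taken for a name from the list of things; names that differ only in an ending like _2 or _b are one class to them, and where a whole thing is asked for, a point or a joint stands for the part that bears it (a point fixed in the world has none). Each returns a list of dicts, best first, with "score" (0 to 1); they miss things now and then, are a little off and sometimes report something else, mostly with a low value. They report only what shows in the picture. A call takes as long as a camera call. They do not tell look-alikes from the thing itself.
- outline_of(label, camera): "pixels" (420x560 bool, what is visible of it) and "pixel" ([column, row] in pixels, amid what is visible of it).
The state is a dict: "clock": time; "qpos": joint angles; "qd": joint speeds; "joint_efforts": joint torques, N m; "position": TCP position; "tool_rot": TCP orientation; "force": force on the tool from outside, world axes, zero at the start; "moment": the same for the moment, N m; "grip_width": finger opening in m.
Only numpy, scipy, OpenCV 4.12 (cv2) and the standard library are available. Lean on these libraries where they do the work, as an engineer would, in place of code of your own. Each camera call takes 0.05 s, during which the arm holds its last target.

## Task

One of the two lidded cups on the long trophy stand has come loose in its socket; the other is firmly fixed. Grip a cup by its body and gently wiggle it along the stand, first to the left and then to the right as the robot sees it, to feel which one has play; a cup must be wiggled before it is lifted. Lift the loose cup straight out, seat it upright in the hole of the square repair block with its foot down flat on the block, let go, and leave the firm cup standing in the stand without forcing it.

Things in the scene. Friction and masses are not known exactly. Their poses are not given: they have to be found in the camera images.
- cup_a_body (a point): One of two look-alike lidded steel cups, one of them loose. This point: centre of the straight body (44 mm across, grip here), 80 mm above the foot's underside; z up. Body spans 56-104 mm above the foot's underside, rim 47 mm wide, lid top at 127 mm. Foot disc 64 mm wide; under it a spigot 18 mm across, 25 mm long. Firm cup: 5-11 N per mm pushed sideways here, springs back.
- cup_b_body (a point): Other of two look-alike lidded steel cups, one of them loose. This point: centre of the straight body (44 mm across, grip here), 80 mm above the foot's underside; z up. Body spans 56-104 mm above the foot's underside, rim 47 mm wide, lid top at 127 mm. Foot disc 64 mm wide; under it a spigot 18 mm across, 25 mm long. Firm cup: 5-11 N per mm pushed sideways here, springs back.
- stand: Long brown wooden stand, immovable, 110 x 300 (along y, left) x 40 mm high; origin at centre of underside. Two sockets 32 mm across, 32 deep, at y = +80 and -80 mm; a cup in the centre of each, either may be the loose one. Loose cup (0.14-0.28 kg) slides 7 mm each way against 2-5 N, then meets the socket wall; lifts straight out. Low things (under 30 mm) lie before and behind.
- block: Square pale wooden repair block, immovable, 110 x 110 x 40 mm high; origin at centre of underside, z up. One hole 38 mm across, 32 mm deep, in the centre of its top. A cup seated here has its foot on the block's top, so its body's centre is 120 mm above the desk, as in the stand. An 85 mm tall glue bottle stands about 100 mm beyond its centre (+x side).
Not all that is in view belongs to the job. Leave any brown look-alike of the part that bears cup_a_body alone. Of the things shaped like the block, the wooden one is meant.

How it is judged:
On the way, in this order (a step that is already met when the one before it is completed fails the run):
1. a cup, still down in its socket, is shifted at least 3 mm to the left along the stand (((z of cup_a_body in the frame of stand below 0.128 m and x of cup_a_body in the frame of stand between -0.02 and 0.02 m and (y of cup_a_body in the frame of stand between 0.083 and 0.1 m or y of cup_a_body in the frame of stand between -0.077 and -0.06 m)) or (z of cup_b_body in the frame of stand below 0.128 m and x of cup_b_body in the frame of stand between -0.02 and 0.02 m and (y of cup_b_body in the frame of stand between 0.083 and 0.1 m or y of cup_b_body in the frame of stand between -0.077 and -0.06 m)))), for 0.05 s.
2. then a cup, still down in its socket, is shifted at least 3 mm to the right of its starting place (((z of cup_a_body in the frame of stand below 0.128 m and x of cup_a_body in the frame of stand between -0.02 and 0.02 m and (y of cup_a_body in the frame of stand between 0.06 and 0.077 m or y of cup_a_body in the frame of stand between -0.1 and -0.083 m)) or (z of cup_b_body in the frame of stand below 0.128 m and x of cup_b_body in the frame of stand between -0.02 and 0.02 m and (y of cup_b_body in the frame of stand between 0.06 and 0.077 m or y of cup_b_body in the frame of stand between -0.1 and -0.083 m)))), for 0.05 s.
At the end, for the whole second after the job is handed in: The loose cup stands in the repair block's hole: the centre of its body within 14 mm of the block's centre line, its foot down on the block to 4 mm, upright within 7 degrees. The other, firm cup is within 4 mm of where it started (((horizontal distance between cup_a_body and block below 0.014 m and z of cup_a_body in the frame of block between 0.115 and 0.124 m and angle between cup_a_body's own z axis and vertical below 0.12 rad and distance of cup_b_body from where it was at the start of the episode below 0.004 m) or (horizontal distance between cup_b_body and block below 0.014 m and z of cup_b_body in the frame of block between 0.115 and 0.124 m and angle between cup_b_body's own z axis and vertical below 0.12 rad and distance of cup_a_body from where it was at the start of the episode below 0.004 m))); the robot touches nothing.
It fails at once if a cup is forced more than 15 mm aside while down in the stand ((distance of cup_a_body from where it was at the start of the episode between 0.015 and 0.05 m and z of cup_a_body in the frame of stand below 0.127 m) or (distance of cup_b_body from where it was at the start of the episode between 0.015 and 0.05 m and z of cup_b_body in the frame of stand below 0.127 m)).
It also fails if it takes over 56 s, if anything falls off the work surface, if the arm or the gripper's body presses on something with over 40 N, if the wrist force passes 120 N, or if a joint passes its speed limit or range.

## Working session

There is one attempt and no reset: what is moved stays moved. The work goes in short steps, Python scripts to look and compute and a tool call to move; the robot and the scene stay as the last step left them, time stands still between calls to the robot, and variables do not carry over. Pictures are saved under pics/ and viewed, and the job is handed in when it is done.

Besides the shell and the picture viewer there is one more tool, called after ">>>" as name(argument=value, ...), one argument or row to a line, values as JSON. move_arm: Moves the arm, as the interface text tells. Its arguments: {"type":"object","properties":{"motion":{"type":"array"},"jaw":{"type":"number"},"grip_force":{"type":"number"}},"required":["motion"]}

```bash
mkdir -p pics
cat > h.py <<'E'
import numpy as np,cv2,pickle
from workcell import *
def snap(n,fn):
    s=observe();f=grab_frame(n);f['state']=s
    cv2.imwrite('pics/'+fn+'.png',f['frame'][:,:,::-1]);pickle.dump(f,open('pics/'+fn+'.pkl','wb'));return f
def K(f): return np.array([[f['fx'],0,f['cx']],[0,f['fy'],f['cy']],[0,0,1]])
def camT(f):
    if 'T' in f: return np.array(f['T'])
    from scipy.spatial.transform import Rotation as R
    s=f['state'];T=np.eye(4);T[:3,:3]=R.from_euler('xyz',s['tool_rot']).as_matrix();T[:3,3]=s['position'];return T@np.array(f['mount'])
def proj(f,P):
    Ti=np.linalg.inv(camT(f));return cv2.projectPoints(np.array(P,float).reshape(-1,3),cv2.Rodrigues(Ti[:3,:3])[0],Ti[:3,3],K(f),np.array(f['dist'],float))[0][:,0]
def ray(f,px):
    p=cv2.undistortPoints(np.array([[px]],float),K(f),np.array(f['dist'],float))[0,0]
    T=camT(f);return T[:3,3],T[:3,:3]@np.array([p[0],p[1],1])
def atz(f,px,z):
    o,d=ray(f,px);return o+d*(z-o[2])/d[2]
E
python3 - <<'E'
from h import *
for c in ['scene','top']:
    f=snap(c,c+'0')
    print(c,camT(f)[:3,3].round(3))
    for l in ['cup_a_body','stand','block']:
        for o in outline_of(l,c):
            ys,xs=np.nonzero(o['pixels']);print(l,round(o['score'],2),o['pixel'],xs.min(),xs.max(),ys.min(),ys.max(),len(xs))
print(observe())
E
```

```text
scene [0.884 0.617 0.794]
cup_a_body 0.92 [353.9, 213.3] 337 370 185 244 1399
cup_a_body 0.68 [266.3, 259.6] 251 285 227 289 1687
stand 0.84 [303.7, 321.1] 222 383 250 395 8274
stand 0.28 [267.8, 263.0] 251 285 227 289 1637
block 0.72 [217.5, 218.7] 189 250 193 249 2848
top [0.382 0.008 1.046]
cup_a_body 0.84 [221.8, 170.1] 206 240 154 191 957
cup_a_body 0.73 [231.7, 275.7] 213 246 262 292 823
cup_a_body 0.3 [145.2, 186.8] 124 163 169 204 1001
stand 0.64 [186.4, 190.0] 114 261 147 222 5647
block 0.96 [315.7, 176.3] 283 347 143 209 2795
block 0.91 [397.7, 182.9] 364 428 150 212 2983
{'clock': 0.4, 'qpos': array([-1.2782085 ,  0.52152845, -0.03632356,  1.59953656,  0.02122538,
        1.02106884, -0.11280389]), 'qd': array([ 0.00079931, -0.00025841, -0.00172883, -0.00042023,  0.00078471,
        0.00012433, -0.00063468]), 'joint_efforts': array([-1.48291507e-03, -9.26063061e+01,  1.97671071e+00, -3.69896436e+01,
        1.79350551e-02,  3.62634048e-03,  5.05120033e-05]), 'position': array([0.22180859, 0.58428392, 0.22209733]), 'tool_rot': array([-3.14143806e+00,  1.99900614e-05,  2.77879237e+00]), 'force': array([ 0.65508316, -0.24629003,  0.76128584]), 'moment': array([ 0.03446189, -0.00028699,  0.04172886]), 'grip_width': 0.08543062179553314}
```

View pics/scene0.png

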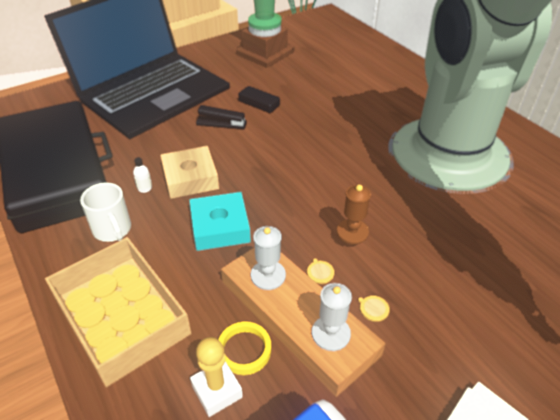

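View pics/top0.png

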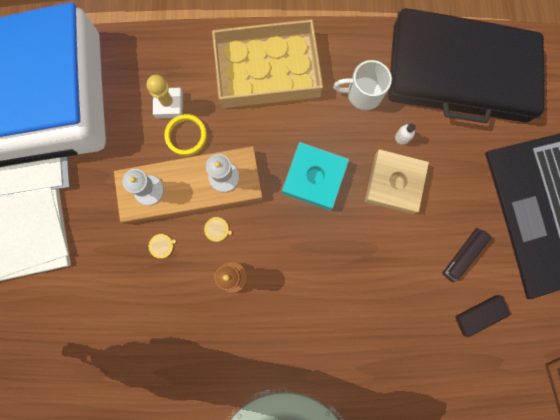

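The silver cups are in the top view at (137,185) and (218,165). Possible mistakes:
- the brown look-alike cup at (231,277), not wanted
- the gold trophy at (163,95), not wanted
- the teal block at (316,176), not wanted; the wooden block at (398,182), with the glue bottle at (405,134), is the right one

I'll check with close crops.

Run:
```python
import cv2
a=cv2.imread('pics/top0.png')
cv2.imwrite('pics/c1.png',cv2.resize(a[140:230,105:270],None,fx=4.8,fy=4.8,interpolation=cv2.INTER_CUBIC))
cv2.imwrite('pics/c2.png',cv2.resize(a[115:220,355:440],None,fx=5.5,fy=5.5,interpolation=cv2.INTER_CUBIC))
```

```text
(no output)
```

View pics/c1.png

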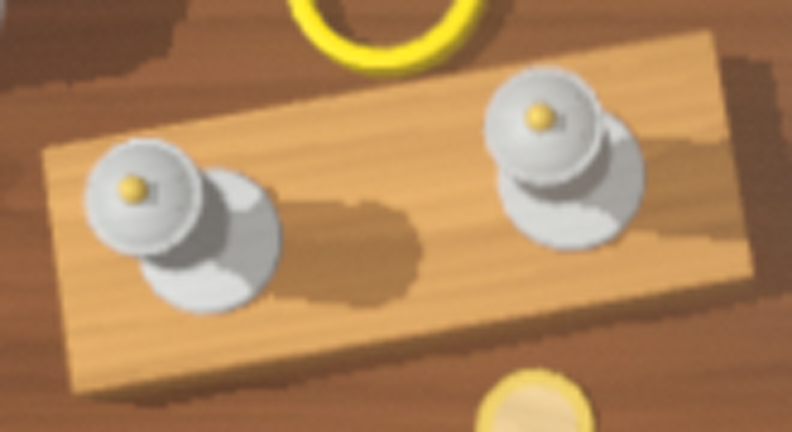

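View pics/c2.png

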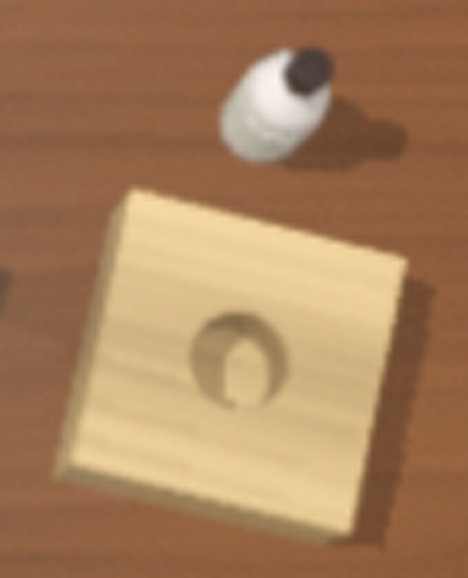

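The crops confirm two silver cups in the brown stand, and the pale wooden block with its empty hole and the bottle beyond it. Next I compute poses from the corners and refine them with the scene camera.

```bash
cat > m.py <<'E'
from h import *
f=pickle.load(open('pics/top0.pkl','rb'));g=pickle.load(open('pics/scene0.pkl','rb'))
U=lambda p,s,o:((np.array(p)+.5)/s-.5+o)
S=[U(p,4.8,[105,140]) for p in [(43,150),(712,32),(753,275),(72,393)]]
B=[U(p,5.5,[355,115]) for p in [(132,190),(407,260),(350,538),(68,462)]]
S3=np.array([atz(f,p,.04) for p in S]);B3=np.array([atz(f,p,.04) for p in B])
print(S3.round(4),B3.round(4))
for q in (S3,B3): print('c',q.mean(0).round(4),[round(float(np.linalg.norm(q[i]-q[i-1])),4) for i in range(4)])
sc=S3.mean(0);yd=(S3[0]-S3[1])+(S3[3]-S3[2]);yd/=np.linalg.norm(yd);print('ydir',yd.round(4),np.degrees(np.arctan2(-yd[0],yd[1])))
cups=[sc+.08*yd,sc-.08*yd];print('cups L,R',np.round(cups,4))
h=B3.mean(0);print('hole px',atz(f,U((239,362),5.5,[355,115]),.04).round(4))
print('knob',atz(f,U((132,189),4.8,[105,140]),.164).round(4),atz(f,U((541,117),4.8,[105,140]),.164).round(4))
im=cv2.resize(g['frame'][:,:,::-1],None,fx=1.4,fy=1.4)
def dr(P,c):
    for p in proj(g,P): cv2.circle(im,tuple(int(v) for v in (p+.5)*1.4),3,c,-1)
dr(S3,(255,0,0));dr(B3,(255,0,0));dr([c+[0,0,.127] for c in cups],(0,0,255));dr([h],(0,0,255))
cv2.imwrite('pics/ov.png',im)
bp=np.array([atz(f,p,0.0) for p in [(402,143)]]);print('bottle',bp)
E
python3 m.py
```

```text
[[0.6041 0.347  0.04  ]
 [0.6498 0.0505 0.04  ]
 [0.5416 0.0342 0.04  ]
 [0.4961 0.3308 0.04  ]] [[ 0.6391 -0.2153  0.04  ]
 [ 0.6101 -0.3222  0.04  ]
 [ 0.5022 -0.2924  0.04  ]
 [ 0.5336 -0.1849  0.04  ]]
c [0.5729 0.1906 0.04  ] [0.1092, 0.3, 0.1094, 0.3001]
c [ 0.5713 -0.2537  0.04  ] [0.1098, 0.1108, 0.1119, 0.1119]
ydir [-0.152   0.9884  0.    ] 8.74016768195913
cups L,R [[0.5608 0.2697 0.04  ]
 [0.5851 0.1115 0.04  ]]
hole px [ 0.571  -0.2531  0.04  ]
knob [0.5605 0.2693 0.164 ] [0.5848 0.111  0.164 ]
bottle [[ 0.66279479 -0.27778899  0.        ]]
```

View pics/ov.png

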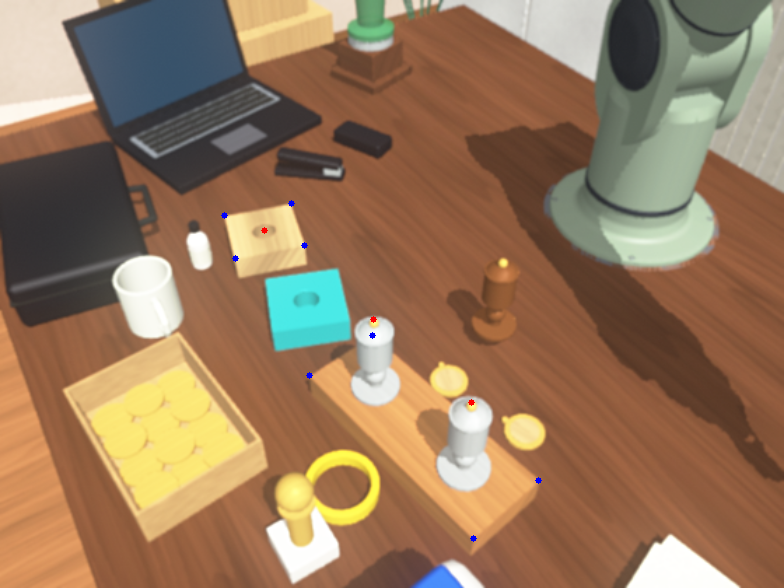

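>>> move_arm(
  motion=[
    [[30,-28,10],[0,0,0.05]],
    [[68,-63,15],[0,0,0.1]],
    [[106,-98,15],[0,0,0.15]],
    [[144,-133,15],[0,0,0.2]],
    [[182,-168,15],[0,0,0.26]],
    [[220,-203,15],[0,0,0.32]],
    [[258,-239,15],[0,0,0.38]],
    [[296,-274,15],[0,0,0.44]],
    [[325,-301,15],[0,0,0.5]],
    [[339,-315,15],[0,0,0.515]],
    [[339,-315,15],[0,0,0.515]],
    [[339,-315,15],[0,0,0.515]],
  ],
  jaw=85,
  grip_force=30,
)

```text
clock: 1.9
position: [0.5602, 0.2701, 0.2372]
tool_rot: [3.141, -0.0, -2.989]
force: [-0.1, -0.3, 0.5]
grip_width: 0.0848
```

Run:
```python
from h import *
f=snap('wrist','w1');print(observe()['position'],observe()['tool_rot'],tips_ahead)
im=cv2.resize(f['frame'][:,:,::-1],None,fx=1.4,fy=1.4)
a=np.linspace(0,6.28,24)
for c in [(0.5607,0.2696),(0.585,0.1113)]:
    for r,z in [(.032,.045),(.0235,.144)]:
        for p in proj(f,[[c[0]+r*np.cos(t),c[1]+r*np.sin(t),z] for t in a]):
            if abs(p).max()<900: cv2.circle(im,tuple(int(v) for v in (p+.5)*1.4),2,(0,0,255),-1)
cv2.imwrite('pics/w1o.png',im)
```

```text
[0.56008845 0.27029074 0.23719415] [ 3.14124641e+00 -2.72629455e-04 -2.98837620e+00] 0.025
```

View pics/w1o.png

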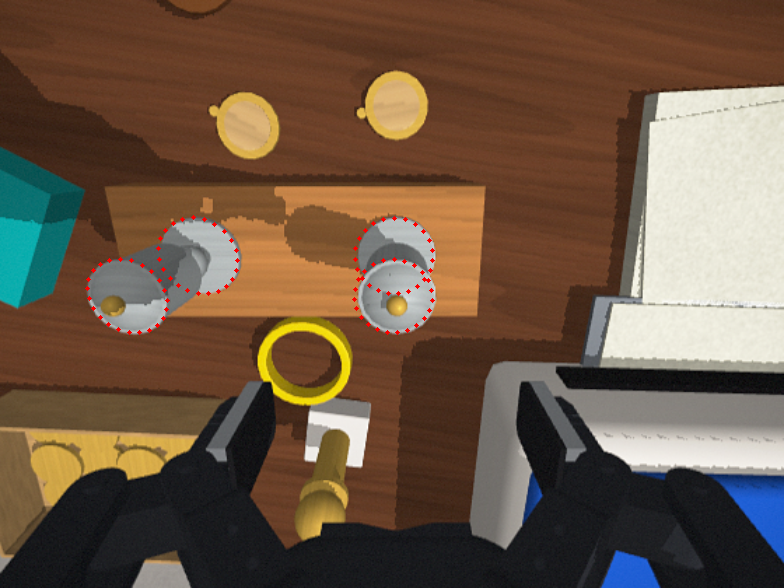

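Run:
```python
from h import *
f=pickle.load(open('pics/top0.pkl','rb'));w=pickle.load(open('pics/w1.pkl','rb'))
o1,d1=ray(f,(102,147));o2,d2=ray(w,(350,263))
A=np.c_[d1,-d2];t=np.linalg.lstsq(A,o2-o1,rcond=None)[0];print(o1+t[0]*d1,o2+t[1]*d2)
```

```text
[0.66243274 0.38175421 0.02042921] [0.66206706 0.37941752 0.0194771 ]
```

>>> move_arm(
  motion=[
    [[0.5,-0.7,-15],[0,0,0]],
    [[0.5,-0.7,-45],[0,0,0]],
    [[0.5,-0.7,-75],[0,0,0]],
    [[0.5,-0.7,-98],[0,0,0]],
    [[0.5,-0.7,-110],[0,0,0]],
    [[0.5,-0.7,-110],[0,0,0]],
    [[0.5,-0.7,-110],[0,0,0]],
  ],
)

```text
clock: 2.82
position: [0.5617, 0.2689, 0.128]
tool_rot: [3.141, 0.001, -2.989]
force: [0.3, 0.5, 0.1]
grip_width: 0.0848
```

>>> move_arm(
  motion=[
    [[0,0,0],[0,0,0]],
    [[0,0,0],[0,0,0]],
    [[0,0,0],[0,0,0]],
    [[0,0,0],[0,0,0]],
    [[0,0,0],[0,0,0]],
    [[0,0,0],[0,0,0]],
  ],
  jaw=38,
  grip_force=30,
)

```text
clock: 3.58
position: [0.5617, 0.2691, 0.128]
tool_rot: [3.141, 0.001, -2.989]
force: [-0.9, 1.7, 6.3]
grip_width: 0.0451
```

>>> move_arm(
  motion=[
    [[0,0,0],[0,0,0]],
    [[0,0,0],[0,0,0]],
    [[-0.2,1,0],[0,0,0]],
    [[-0.3,2,0],[0,0,0]],
    [[-0.3,2,0],[0,0,0]],
  ],
)

```text
clock: 4.2
position: [0.5616, 0.2702, 0.1279]
tool_rot: [-3.141, 0.001, -2.99]
force: [0.1, -2.6, 7.8]
grip_width: 0.0445
```

>>> move_arm(
  motion=[
    [[-0.15,1,0],[0,0,0]],
    [[-0.3,2,0],[0,0,0]],
    [[-0.3,2,0],[0,0,0]],
    [[-0.3,2,0],[0,0,0]],
  ],
)

```text
clock: 4.7
position: [0.5615, 0.2711, 0.1279]
tool_rot: [-3.14, 0.001, -2.99]
force: [0.8, -8.1, 8.6]
grip_width: 0.0447
```

>>> move_arm(
  motion=[
    [[0.3,-2,0],[0,0,0]],
    [[0.6,-4,0],[0,0,0]],
    [[0.6,-4,0],[0,0,0]],
    [[0.6,-4,0],[0,0,0]],
  ],
)

```text
clock: 5.2
position: [0.5617, 0.2691, 0.128]
tool_rot: [3.141, 0.001, -2.989]
force: [-0.1, 1.3, 6.1]
grip_width: 0.0447
```

The left cup behaves as firm: the force rises linearly (~5 N/mm) and springs back. I'll release it and test the right one.

>>> move_arm(
  motion=[
    [[0,0,0],[0,0,0]],
    [[0,0,0],[0,0,0]],
    [[0,0,0],[0,0,0]],
    [[0,0,0],[0,0,0]],
    [[0,0,15],[0,0,0]],
    [[0,0,45],[0,0,0]],
    [[0,0,80],[0,0,0]],
    [[0,0,100],[0,0,0]],
    [[0,0,105],[0,0,0]],
  ],
  jaw=85,
)

```text
clock: 6.32
position: [0.5618, 0.2689, 0.2343]
tool_rot: [3.141, 0.002, -2.99]
force: [0.2, -0.2, -0.2]
grip_width: 0.0852
```

>>> move_arm(
  motion=[
    [[3,-22,0],[0,0,0]],
    [[9,-60,0],[0,0,0]],
    [[15,-100,0],[0,0,0]],
    [[21,-138,0],[0,0,0]],
    [[23.7,-157.6,0],[0,0,0]],
    [[23.7,-157.6,0],[0,0,0]],
    [[23.7,-157.6,-25],[0,0,0]],
    [[23.7,-157.6,-60],[0,0,0]],
    [[23.7,-157.6,-92],[0,0,0]],
    [[23.7,-157.6,-105],[0,0,0]],
    [[23.7,-157.6,-105],[0,0,0]],
    [[23.7,-157.6,-105],[0,0,0]],
  ],
)

```text
clock: 7.82
position: [0.5856, 0.1114, 0.1283]
tool_rot: [3.141, 0.001, -2.989]
force: [1.0, 0.3, 0.2]
grip_width: 0.0854
```

>>> move_arm(
  motion=[
    [[0,0,0],[0,0,0]],
    [[0,0,0],[0,0,0]],
    [[0,0,0],[0,0,0]],
    [[0,0,0],[0,0,0]],
    [[0,0,0],[0,0,0]],
    [[0,0,0],[0,0,0]],
    [[0,0,0],[0,0,0]],
    [[0,0,0],[0,0,0]],
  ],
  jaw=38,
)

```text
clock: 8.82
position: [0.5855, 0.1113, 0.1279]
tool_rot: [3.141, 0.001, -2.989]
force: [-0.1, 0.9, 7.0]
grip_width: 0.045
```

>>> move_arm(
  motion=[
    [[-0.15,1,0],[0,0,0]],
    [[-0.3,2,0],[0,0,0]],
    [[-0.3,2,0],[0,0,0]],
    [[-0.3,2,0],[0,0,0]],
  ],
)

```text
clock: 9.32
position: [0.5851, 0.1125, 0.1277]
tool_rot: [-3.141, 0.001, -2.99]
force: [-0.0, -1.7, 6.5]
grip_width: 0.0449
```

>>> move_arm(
  motion=[
    [[-0.15,1,0],[0,0,0]],
    [[-0.3,2,0],[0,0,0]],
    [[-0.3,2,0],[0,0,0]],
    [[-0.45,3,0],[0,0,0]],
    [[-0.45,3,0],[0,0,0]],
    [[-0.45,3,0],[0,0,0]],
  ],
)

```text
clock: 10.07
position: [0.5848, 0.1152, 0.1277]
tool_rot: [-3.141, 0.001, -2.99]
force: [1.3, -4.9, 6.5]
grip_width: 0.0451
```

>>> move_arm(
  motion=[
    [[-0.25,1.5,0],[0,0,0]],
    [[-0.25,1.5,0],[0,0,0]],
    [[-0.25,1.5,0],[0,0,0]],
  ],
)

```text
clock: 10.45
position: [0.5845, 0.1168, 0.1277]
tool_rot: [-3.141, 0.001, -2.99]
force: [0.6, -3.4, 5.7]
grip_width: 0.0448
```

The force plateaus at about 3–5 N through 5.5 mm of travel, so the right cup is the loose one. Next I wiggle it right.

>>> move_arm(
  motion=[
    [[0.45,-3,0],[0,0,0]],
    [[0.9,-6,0],[0,0,0]],
    [[1.35,-9,0],[0,0,0]],
    [[1.8,-12,0],[0,0,0]],
    [[1.8,-12,0],[0,0,0]],
    [[1.8,-12,0],[0,0,0]],
  ],
)

```text
clock: 11.2
position: [0.5865, 0.1076, 0.1283]
tool_rot: [3.139, 0.002, -2.988]
force: [-1.7, 7.9, 11.8]
grip_width: 0.045
```

>>> move_arm(
  motion=[
    [[0.2,-1.5,0],[0,0,0]],
    [[0.2,-1.5,0],[0,0,0]],
    [[0.2,-1.5,0],[0,0,0]],
    [[0.2,-1.5,0],[0,0,0]],
  ],
)

```text
clock: 11.7
position: [0.5867, 0.1061, 0.1283]
tool_rot: [3.139, 0.003, -2.988]
force: [-1.1, 8.1, 13.3]
grip_width: 0.0448
```

>>> move_arm(
  motion=[
    [[-0.4,2.5,0],[0,0,0]],
    [[-0.8,5,0],[0,0,0]],
    [[-0.8,5,0],[0,0,0]],
    [[-0.8,5,0],[0,0,0]],
    [[-0.8,5,5],[0,0,0]],
    [[-0.8,5,12],[0,0,0]],
    [[-0.8,5,25],[0,0,0]],
    [[-0.8,5,45],[0,0,0]],
    [[-0.8,5,70],[0,0,0]],
    [[-0.8,5,85],[0,0,0]],
    [[-0.8,5,90],[0,0,0]],
    [[-0.8,5,90],[0,0,0]],
  ],
  grip_force=50,
)

```text
clock: 13.2
position: [0.5851, 0.109, 0.217]
tool_rot: [-3.142, -0.0, -2.989]
force: [0.3, -0.0, -2.1]
grip_width: 0.0439
```

Run:
```python
from h import *
snap('scene','s2')
s=observe();print(s['position'],s['force'],s['grip_width'])
```

```text
[0.58491876 0.10891161 0.21661467] [-0.3335518   0.37541773 -1.91362561] 0.04379822112156035
```

View pics/s2.png

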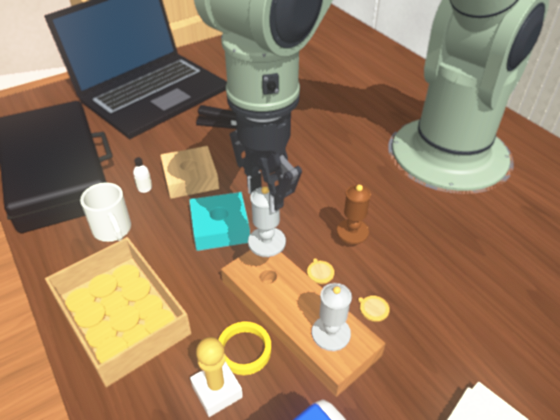

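The cup came out upright and free; the left cup at (335,315) is still standing. I'll carry the cup to the block.

>>> move_arm(
  motion=[
    [[-1,-20,5],[0,0,-0.04]],
    [[-3,-55,8],[0,0,-0.08]],
    [[-4,-95,8],[0,0,-0.13]],
    [[-5,-135,8],[0,0,-0.18]],
    [[-7,-175,8],[0,0,-0.24]],
    [[-8,-215,8],[0,0,-0.3]],
    [[-9,-255,8],[0,0,-0.36]],
    [[-11,-295,8],[0,0,-0.42]],
    [[-12,-330,8],[0,0,-0.46]],
    [[-13,-352,8],[0,0,-0.5]],
    [[-13.7,-362.4,8],[0,0,-0.5]],
    [[-13.7,-362.4,8],[0,0,-0.5]],
  ],
)

```text
clock: 14.75
position: [0.5715, -0.2532, 0.225]
tool_rot: [3.141, -0.0, 2.794]
force: [0.2, -0.3, -2.0]
grip_width: 0.0439
```

Run:
```python
from h import *
f=snap('wrist','w3');s=f['state'];print(s['position'],s['tool_rot'],s['force'],s['grip_width'])
im=cv2.resize(f['frame'][:,:,::-1],None,fx=1.4,fy=1.4)
a=np.linspace(0,6.28,30)
def dr(im,f,P,c):
    for p in proj(f,P):
        if abs(p).max()<900: cv2.circle(im,tuple(int(v) for v in (p+.5)*1.4),2,c,-1)
def ring(c,r,z): return [[c[0]+r*np.cos(t),c[1]+r*np.sin(t),z] for t in a]
p=s['position'];fz=p[2]-.127+.04
def all(im,f):
    dr(im,f,ring((.5712,-.2535),.019,.04),(0,0,255))
    dr(im,f,ring(p,.032,fz),(255,0,0))
all(im,f);cv2.imwrite('pics/w3o.png',im)
g=snap('scene','s3');im=cv2.resize(g['frame'][:,:,::-1],None,fx=1.4,fy=1.4);all(im,g);cv2.imwrite('pics/s3o.png',im)
```

```text
[ 0.57146083 -0.25323764  0.22501743] [ 3.14141663e+00 -3.30541558e-04  2.79406137e+00] [ 0.16337617 -0.32987212 -2.01065999] 0.04392303591646287
```

View pics/w3o.png

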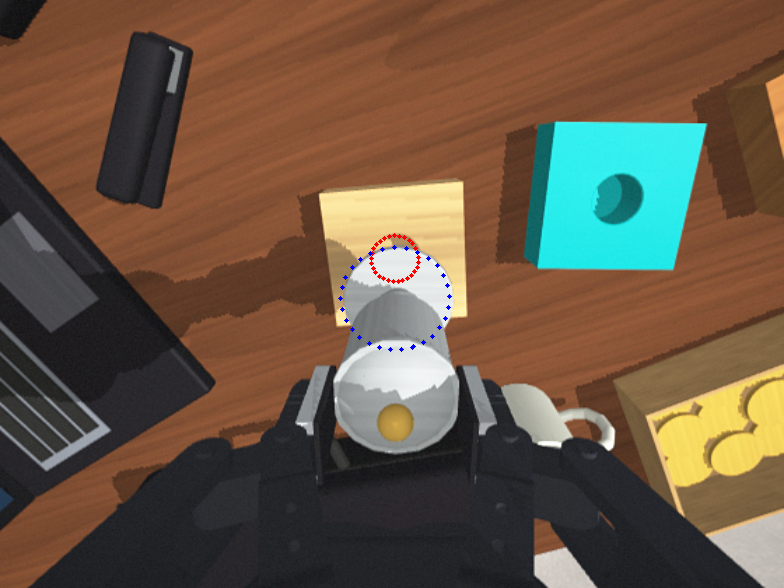

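View pics/s3o.png

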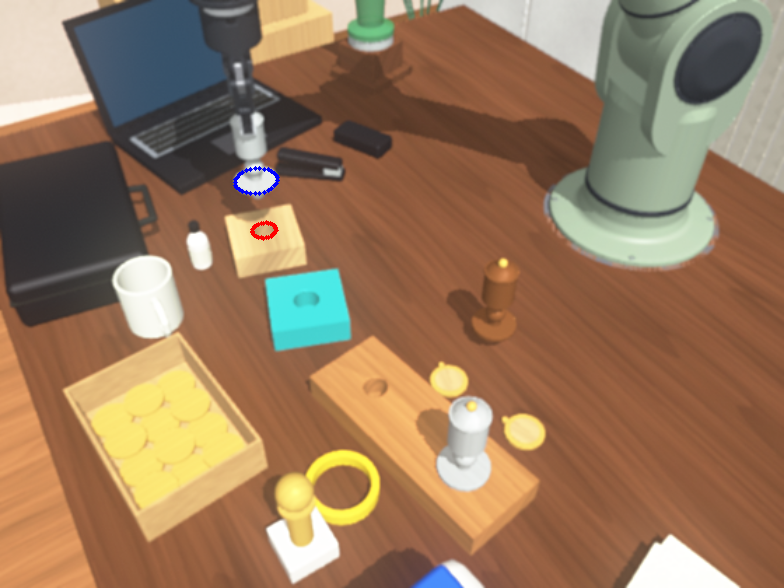

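The cup's foot and the hole line up with the model in both views. I'll lower it.

>>> move_arm(
  motion=[
    [[-0.2,-0.2,-15],[0,0,0]],
    [[-0.2,-0.2,-35],[0,0,0]],
    [[-0.2,-0.2,-55],[0,0,0]],
    [[-0.2,-0.2,-70],[0,0,0]],
    [[-0.2,-0.2,-80],[0,0,0]],
    [[-0.2,-0.2,-87],[0,0,0]],
    [[-0.2,-0.2,-92],[0,0,0]],
    [[-0.2,-0.2,-94],[0,0,0]],
    [[-0.2,-0.2,-94],[0,0,0]],
  ],
)

```text
clock: 15.98
position: [0.5714, -0.2537, 0.1314]
tool_rot: [-3.142, 0.0, 2.794]
force: [-0.2, 0.1, -1.0]
grip_width: 0.0436
```

>>> move_arm(
  motion=[
    [[0,0,-1],[0,0,0]],
    [[0,0,-2],[0,0,0]],
    [[0,0,-3],[0,0,0]],
    [[0,0,-3],[0,0,0]],
  ],
)

```text
clock: 16.48
position: [0.5715, -0.2536, 0.1284]
tool_rot: [3.142, 0.0, 2.794]
force: [0.6, 1.0, 1.9]
grip_width: 0.0439
```

>>> move_arm(
  motion=[
    [[0,0,-0.7],[0,0,0]],
    [[0,0,-1.5],[0,0,0]],
    [[0,0,-1.5],[0,0,0]],
  ],
)

```text
clock: 16.85
position: [0.5723, -0.2536, 0.1281]
tool_rot: [3.141, 0.002, 2.794]
force: [-2.0, 3.2, 19.5]
grip_width: 0.0434
```

Firm contact: the foot is down. I'll release and retreat.

>>> move_arm(
  motion=[
    [[0,0,1.2],[0,0,0]],
    [[0,0,1.2],[0,0,0]],
  ],
)

```text
clock: 17.1
position: [0.5716, -0.2536, 0.1283]
tool_rot: [3.142, 0.001, 2.794]
force: [-1.0, 0.8, 6.3]
grip_width: 0.0437
```

>>> move_arm(
  motion=[
    [[0,0,0],[0,0,0]],
    [[0,0,0],[0,0,0]],
    [[0,0,0],[0,0,0]],
    [[0,0,0],[0,0,0]],
    [[0,0,0],[0,0,0]],
    [[0,0,15],[0,0,0]],
    [[0,0,45],[0,0,0]],
    [[0,0,80],[0,0,0]],
    [[0,0,110],[0,0,0]],
    [[0,0,130],[0,0,0]],
    [[0,0,130],[0,0,0]],
    [[0,0,130],[0,0,0]],
  ],
  jaw=85,
)

```text
clock: 18.6
position: [0.5711, -0.2535, 0.2578]
tool_rot: [3.142, -0.0, 2.794]
force: [-0.5, 0.5, -0.5]
grip_width: 0.0851
```

Run:
```python
from h import *
a=np.linspace(0,6.28,30)
def dr(im,f,P,c):
    for p in proj(f,P):
        if abs(p).max()<900: cv2.circle(im,tuple(int(v) for v in (p+.5)*1.4),1,c,-1)
def ring(c,r,z): return [[c[0]+r*np.cos(t),c[1]+r*np.sin(t),z] for t in a]
for n in ['wrist','scene']:
    f=snap(n,'e'+n);im=cv2.resize(f['frame'][:,:,::-1],None,fx=1.4,fy=1.4)
    for c in [(.5712,-.2535),(.5607,.2696)]:
        dr(im,f,ring(c,.032,.045),(0,0,255));dr(im,f,ring(c,.0235,.144),(0,0,255))
    if n=='scene': im=np.hstack([cv2.resize(im[170:290,200:320],(400,400)),cv2.resize(im[380:500,400:520],(400,400))])
    cv2.imwrite('pics/e%s_o.png'%n,im)
s=observe();print(s['position'],s['force'],s['clock'])
```

```text
[ 0.57098666 -0.25346789  0.25726118] [-0.16010581 -1.13568123  0.49272873] 18.7
```

View pics/ewrist_o.png

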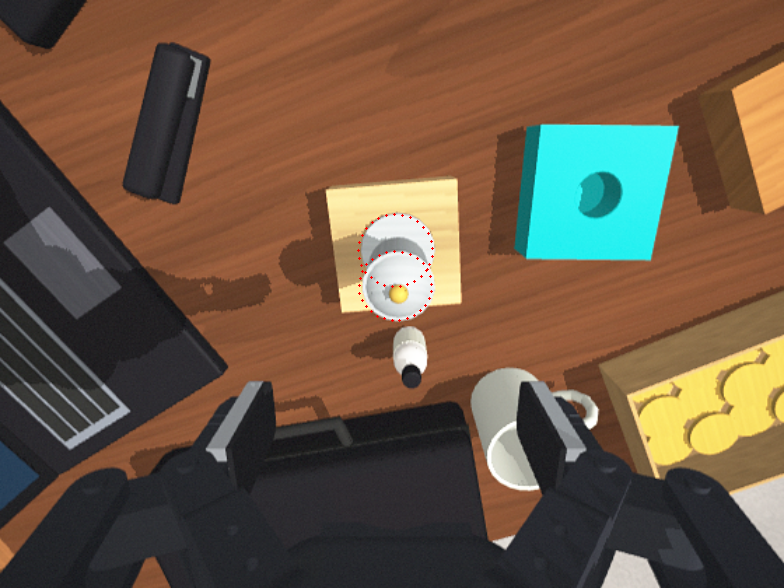

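View pics/escene_o.png

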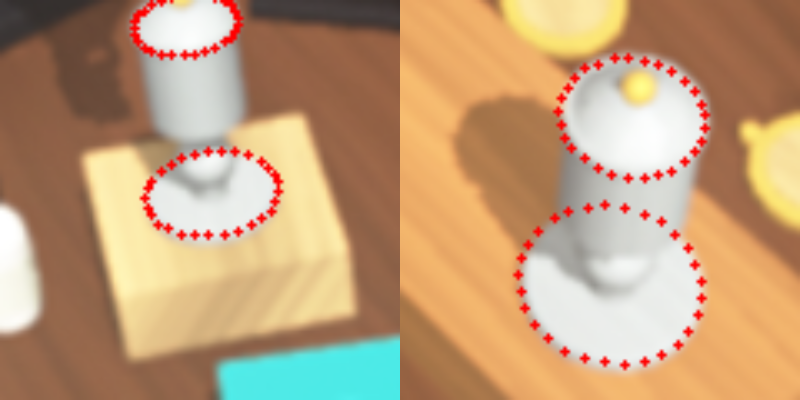

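Both cups match the predicted rings within about 1 mm: the loose one is seated upright in the block, and the firm one is at its starting place. The gripper is clear, so I'm handing in.

```bash
python3 -c "
from workcell import *
print(job_done())"
```

```text
the job is handed in; nothing more can be done
None
```

The loose cup was the right-hand one. It now stands in the wooden repair block, and I handed the job in at about 19 s of the 56 s allowed; no verdict is reported.

- **Finding the loose cup:** I gripped both cups and wiggled them along the stand. The left cup's force rose steadily over about 2 mm (to 8 N) and it sprang back, so it is firm. I only tested it to the left. The right cup slid about 5 mm left and then about 5 mm right of its start. It resisted with about 3–5 N going left and 8 N going right. The 8 N is more than the stated 2–5 N, but it did not rise over the last 1.5 mm, so I took the cup as loose.
- **Moving it:** I lifted it straight out, lowered it into the block until the foot pressed with about 20 N, eased off, let go and backed away.
- **Last checks:** The wrist and scene pictures show the moved cup upright and centred in the block, within about 1 mm of the model. The scene picture shows the firm cup where it started. The gripper was open and well clear, with the force reading near zero, and no check failed.

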